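# Fetch the clay whorl from behind the containers and weigh it

## Task

The clay spindle whorl in the white storage tray is fenced in by three tall containers: first clear all three into the metal side tray, standing upright, without shifting the whorl. Then, with the containers still in the side tray, set the whorl flat in the middle of the balance's round pan and leave it there. Finally put each container back upright on the very spot where it stood at the start; keep the containers upright throughout and leave the brush pot and the black box alone.

Things in the scene. Friction and masses are not known exactly. Their poses are not given: they have to be found in the camera images.
- jar: Round screw-top jar, loose, white plastic with a grey lid: 44 mm diameter, 100 mm tall, straight sided; the lid is the top 26 mm and 45 mm wide. Origin at the centre of the underside, z up. About 150 g.
- bottle: Round necked bottle, loose, white plastic with a narrow grey cap: body 44 mm diameter and straight up to 66 mm, shoulder tapering to a 24 mm neck at 78 mm, cap 28 mm in diameter from 84 mm to the top at 110 mm. Origin at the centre of the underside, z up. About 140 g.
- tin: Square canister, loose, white with a grey lid: 40 x 40 mm in plan, 95 mm tall; the lid is the top 16 mm and 41 mm wide. Origin at the centre of the underside, z up, x and y square to its sides. About 140 g.
- whorl: Spindle whorl to be weighed, loose: a thick reddish fired-clay disc, 42 mm diameter, 24 mm thick, lying flat; its side is upright from 4 to 20 mm above its underside, a dark dot marks the centre of its top. Origin at the centre of the underside, z up. About 60 g.
- storage_tray: White shallow tray, fixed, 160 mm along its x, 210 mm along its y, rim 18 mm high, walls and floor 5 mm thick. Origin at the centre of the underside. At the start the whorl lies near its (20, 0) mm; the containers stand near (-36, 0), (20, 60) and (20, -60) mm, which one where differs from start to start.
- side_tray: Bare metal shallow tray, fixed, empty at the start, where the containers are put aside: 220 mm along its x, 150 mm along its y, rim 18 mm high, walls and floor 5 mm thick. Origin at the centre of the underside.
- balance: Grey laboratory balance, fixed, body 190 mm along x by 160 mm along y, top 46 mm high, with a steel round pan of 110 mm diameter whose upper face is 60 mm above the table. Origin at table height exactly below the centre of the pan; the body reaches from x = -115 to +75 mm, the dark display lies on the -x side.
- brush_pot: Bystander, loose: blue pot, 68 mm diameter, 85 mm tall, with wooden sticks and brushes standing in it up to about 200 mm. Origin at the centre of the underside. Leave alone.
- supply_box: Bystander, loose: black box 60 x 100 x 35 mm. Origin at the centre of the underside. Leave alone.

How it is judged:
On the way, in this order (a step that is already met when the one before it is completed fails the run):
1. jar, bottle and canister all stand released in the side tray, the whorl not shifted by more than 15 mm (x of jar in the frame of side_tray between -0.088 and 0.088 m and y of jar in the frame of side_tray between -0.053 and 0.053 m and height (world z) of each of jar, bottle, tin below 0.01 m and angle between each of jar, bottle, tin's own z axis and vertical below 0.1 rad and linear speed of each of jar, bottle, tin below 0.03 m/s and contact force between each of jar, bottle, tin and the fingers below 0.05 N and x of bottle in the frame of side_tray between -0.088 and 0.088 m and y of bottle in the frame of side_tray between -0.053 and 0.053 m and x of tin in the frame of side_tray between -0.088 and 0.088 m and y of tin in the frame of side_tray between -0.053 and 0.053 m and distance of whorl from where it was at the start of the episode below 0.015 m), for 0.2 s.
2. the whorl lies released on the balance pan, within 15 mm of its centre, the containers still standing in the side tray (horizontal distance between whorl and balance below 0.015 m and z of whorl in the frame of balance between 0.055 and 0.066 m and angle between each of whorl, jar, bottle, tin's own z axis and vertical below 0.1 rad and linear speed of whorl below 0.02 m/s and contact force between each of whorl, jar, bottle, tin and the fingers below 0.05 N and x of jar in the frame of side_tray between -0.088 and 0.088 m and y of jar in the frame of side_tray between -0.053 and 0.053 m and height (world z) of each of jar, bottle, tin below 0.01 m and linear speed of each of jar, bottle, tin below 0.03 m/s and x of bottle in the frame of side_tray between -0.088 and 0.088 m and y of bottle in the frame of side_tray between -0.053 and 0.053 m and x of tin in the frame of side_tray between -0.088 and 0.088 m and y of tin in the frame of side_tray between -0.053 and 0.053 m), for 0.2 s.
At the end, for the whole second after the job is handed in: The whorl lies flat and released on the balance pan within 15 mm of its centre; jar, bottle and canister each stand upright, released and at rest within 12 mm of where they stood at the start (horizontal distance between whorl and balance below 0.015 m and z of whorl in the frame of balance between 0.055 and 0.066 m and angle between each of whorl, jar, bottle, tin's own z axis and vertical below 0.1 rad and linear speed of each of whorl, jar, bottle, tin below 0.02 m/s and contact force between each of whorl, jar, bottle, tin and the fingers below 0.05 N and distance of each of jar, bottle, tin from where it was at the start of the episode below 0.012 m); the robot touches nothing.
It fails at once if a bystander (brush pot or black box) shifted by more than 20 mm (distance of any of brush_pot, supply_box from where it was at the start of the episode above 0.02 m).
It fails at once if a container tipped by more than 0.6 rad (angle between any of jar, bottle, tin's own z axis and vertical above 0.6 rad).
It also fails if it takes over 144 s, if anything falls off the work surface, if the arm or the gripper's body presses on something with over 40 N, if the wrist force passes 120 N, or if a joint passes its speed limit or range.

## Robot

A 6-joint arm with a two-finger parallel gripper is mounted at the origin on the work surface. World frame = base frame: x ahead of the robot, y to its left, z up, the work surface at z = 0. Lengths are in m, angles in rad, forces in N, time in s.
With the tool pointing down it reaches from about 0.425 to 0.95 m from the base axis. Payload 3.5 kg.
Tool frame: the origin (TCP) lies between the finger pads; the fingertips stand 19 mm ahead of it and the grasp point (between the pads) is the TCP (ctrl.nose_length is the distance from the TCP to the fingertips, in m); z points along the fingers, y is the line along which they close (so a half turn about z gives the same grasp; the last joint's range is limited). The gripper opens to 85 mm and grips with 20 to 120 N. Pads are 22 mm wide; open, the fingers measure 114 mm over their backs; the gripper's body (76 mm by 85 mm) begins 54 mm behind the grasp point. The pads swing forward as they close: fully open they stand 13 mm farther back than shut.
Start: joints at [1.079, 0.286, 1.577, -0, 1.279, -0.15], TCP at [0.226, 0.636, 0.25] pointing down, gripper open.
Joint ranges: [-2.77, 2.77], [-0.9, 2.22], [0.21, 2.48], [-1.53, 4.67], [0.24, 2.81], [-2.84, 2.84]. Speed limits (rad/s): [2.79, 2.79, 3.14, 3.14, 3.14, 3.14].

## Interface

Orientations are given as a unit quaternion [x, y, z, w].
In Python, from plant import ctrl gives the robot as it stands.
- The arm moves only by the tool apply_moves, never from a script. Its argument "series" is a list of rows, each a list of 6 numbers: the shift along the world's x, y, z scaled (see below), then the turn, a rotation vector about the world's x, y, z scaled (see below). A call has 1 to 20 rows; each row is the pose to reach, as a shift and turn from the pose commanded when the call began; what a row does not reach only later rows make up. The controller multiplies each number of a shift by 0.8 m and each number of a turn by 45 degrees. A row lasts 1/8 s, in which the tool goes at most 62.5 mm and 10.7 degrees, less where a joint would pass 70% of its speed; a pose out of reach is approached as far as the arm can. A call with a number of a shift or a turn outside -1 to 1 is refused whole. A call with a gripper value outside its range is refused whole. "jaw" is the opening, from 0 (shut) to 1 (fully open), set as the call begins (left out, the last holds). The fingers move at their own pace and stop on an object; "squeeze" is the grip in N (left out, the last holds). Time passes only in rows, so rows that repeat a pose let the fingers close. It gives the time, the measured TCP pose, the force, the opening and the grip force at its end, in the units of the state.
- ctrl.get_state(): the state, without advancing time (a new reading comes with each control period).
- ctrl.read_camera(name): name is "scene" or "top"; returns the picture (480x640x3 uint8, red, green, blue); there is no depth.
- ctrl.get_calibration(name): a dict with "fx", "fy", "cx", "cy" (pixels), "xyz" and "orientation" of the camera in the world. Camera axes: x right, y up, looking along -z (the intrinsics and any distortion apply to the point x, -y, -z); pixel columns grow to the right and rows downward; lengths in m; the calibration is good to about 2 mm. A picture is of the moment at which its call begins. get_calibration takes no time and is no camera call.
- ctrl.sign_off(): hands the job in; it is judged then, once.
Trained networks look in the newest picture that a camera, given by its name, has taken for a name from the list of things; names that differ only in an ending like _2 or _b are one class to them, and where a whole thing is asked for, a point or a joint stands for the part that bears it (a point fixed in the world has none). Each returns a list of dicts, best first, with "p" (0 to 1); they miss things now and then, are a little off and sometimes report something else, mostly with a low value. They report only what shows in the picture. A call takes as long as a camera call.
- ctrl.boxes_of(thing, camera): "xy" ([column, row] as shares, 0 to 1, of the picture: columns of its width, rows of its height, amid what is visible of it).
- ctrl.silhouettes(thing, camera): "pixels" (480x640 bool, what is visible of it) and "xy" ([column, row] as shares, 0 to 1, of the picture: columns of its width, rows of its height, amid what is visible of it).
The state is a dict: "time": time; "qpos": joint angles; "dq": joint speeds; "joint_efforts": joint torques, N m; "eef_pos": TCP position; "tcp_rot": TCP orientation; "contact_force": force on the tool from outside, world axes, zero at the start; "wrist_torque": the same for the moment, N m; "opening": opening from 0.0 (shut) to 1.0 (fully open); "finger_force": force on a finger pad.
Only numpy, scipy, OpenCV 4.12 (cv2) and the standard library are available. Lean on these libraries where they do the work, as an engineer would, in place of code of your own. Each camera call takes 0.05 s, during which the arm holds its last target. There are 200 camera calls.

## Working session

There is one attempt and no reset: what is moved stays moved. The work goes in short steps, Python scripts to look and compute and a tool call to move; the robot and the scene stay as the last step left them, time stands still between calls to the robot, and variables do not carry over. Pictures are saved under pics/ and viewed, at most 14 in all, crops included, and the job is handed in when it is done.

Besides the shell and the picture viewer there is one more tool, called as name(argument=value, ...), one argument or row to a line, values as JSON. apply_moves: Moves the arm, as the interface text tells. Shifts and turns lie within -1 to 1; 1 stands for 0.8 m of shift or 45 degrees of turn. Its arguments: {"type":"object","properties":{"series":{"type":"array"},"jaw":{"type":"number"},"squeeze":{"type":"number"}},"required":["series"]}

```bash
ls; mkdir -p pics; python3 - <<'E'
from plant import ctrl
import cv2,numpy as np
np.set_printoptions(precision=4,suppress=True)
s=ctrl.get_state(); print(s)
for n in("scene","top"):
    print(ctrl.get_calibration(n)); cv2.imwrite(f"pics/{n}0.png",ctrl.read_camera(n)[:,:,::-1])
    for t in "jar bottle tin whorl storage_tray side_tray balance brush_pot supply_box".split():
        print(n,t,[(round(d['p'],2),np.round(np.array(d['xy'])*[640,480],1)) for d in ctrl.boxes_of(t,n)][:3])
E
```

```text
pics
{'time': 0.0, 'qpos': array([ 1.0791,  0.2872,  1.5782,  0.    ,  1.2786, -0.15  ]), 'dq': array([-0.0006, -0.0029, -0.0008, -0.0005,  0.0003, -0.001 ]), 'joint_efforts': array([  0.0003, -40.5984, -29.2627,  -0.0001,   0.0058,  -0.    ]), 'eef_pos': array([0.2259, 0.6354, 0.2489]), 'tcp_rot': array([ 0.17  ,  0.9854, -0.0011, -0.0004]), 'contact_force': array([ 0.5164,  0.3522, -0.3103]), 'wrist_torque': array([-0.0281, -0.0236,  0.0195]), 'finger_force': 0.0, 'opening': 1.0015544466719573}
{'fx': 488.4534249506404, 'fy': 488.4534249506404, 'cx': 318.65951897183214, 'cy': 232.66089214356415, 'xyz': array([ 1.0206, -0.4152,  0.8826]), 'orientation': array([0.2841, 0.1207, 0.3614, 0.8798])}
scene jar [(0.91, array([162. , 328.5]))]
scene bottle [(0.66, array([209.4, 282.6]))]
scene tin [(0.68, array([164. , 289.3]))]
scene whorl [(0.74, array([191.6, 316.2]))]
scene storage_tray [(0.89, array([190.2, 326.2])), (0.56, array([371. , 157.2]))]
scene side_tray [(0.93, array([370. , 153.1]))]
scene balance [(0.62, array([303.8, 222.5]))]
scene brush_pot [(0.84, array([449.5, 226.1]))]
scene supply_box [(0.87, array([333.8, 346.8]))]
{'fx': 599.5632611975024, 'fy': 599.5632611975024, 'cx': 330.4438114492222, 'cy': 241.65602444151966, 'xyz': array([0.3268, 0.0011, 1.4277]), 'orientation': array([-0.0663,  0.0692,  0.713 , -0.6946])}
top jar [(0.56, array([476.6, 255.6]))]
top bottle [(0.82, array([423.2, 268. ]))]
top tin [(0.91, array([457.5, 283.5])), (0.48, array([443.4, 273.9]))]
top whorl [(0.83, array([448.5, 265.9]))]
top storage_tray [(0.96, array([443.3, 275. ]))]
top side_tray [(0.97, array([205.7, 292.5]))]
top balance [(0.58, array([317.6, 269.7]))]
top brush_pot [(0.82, array([245.5, 167.3]))]
top supply_box [(0.89, array([383. , 165.6])), (0.4, array([243.2, 166.7]))]
```

View pics/scene0.png

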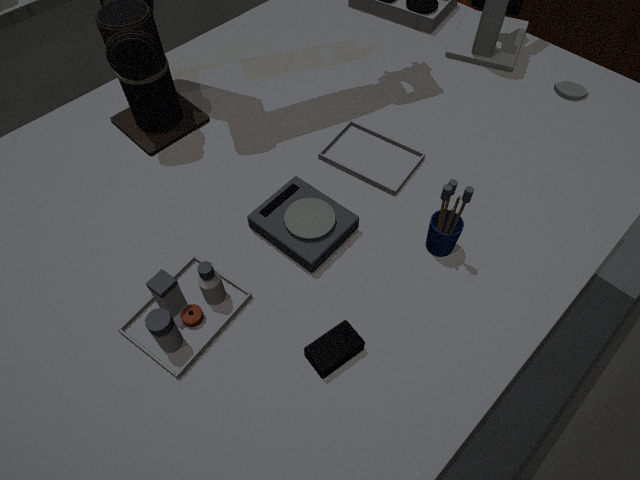

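View pics/top0.png

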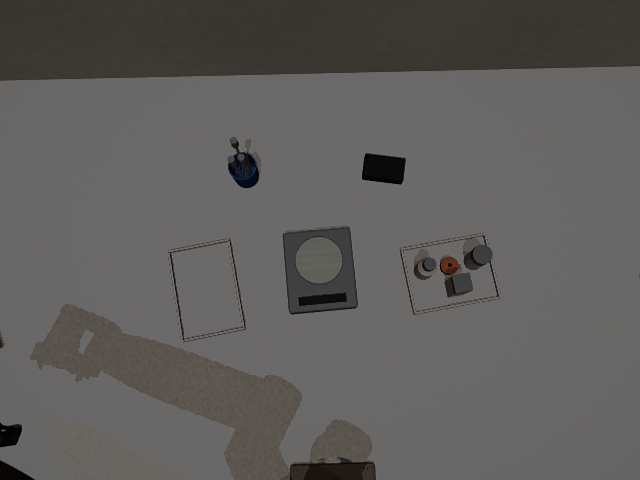

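The scene view shows the tray with tin (165,290), jar (162,330), bottle (210,283) around the whorl (192,316). The balance is at (303,222) and the side tray at (371,157). The top view agrees: jar lid (480,254), bottle cap (429,264), tin lid (461,282), whorl (449,266). I'll fit the known shapes to the silhouettes in both views.

```bash
cat > h.py <<'E'
import cv2,numpy as np
from plant import ctrl
from scipy.optimize import minimize
from scipy.spatial.transform import Rotation as R
np.set_printoptions(precision=4,suppress=True)
CAL={n:ctrl.get_calibration(n) for n in("scene","top")}
def proj(n,P):
    c=CAL[n]; q=R.from_quat(c['orientation']).inv().apply(P-c['xyz'])
    return np.c_[c['cx']+c['fx']*q[:,0]/-q[:,2], c['cy']+c['fy']*-q[:,1]/-q[:,2]]
def back(n,uv,z):
    c=CAL[n]; d=R.from_quat(c['orientation']).apply([(uv[0]-c['cx'])/c['fx'],-(uv[1]-c['cy'])/c['fy'],-1])
    return c['xyz']+d*(z-c['xyz'][2])/d[2]
A=np.linspace(0,2*np.pi,40,endpoint=False)
def ring(d,z): return np.c_[np.cos(A)*d/2,np.sin(A)*d/2,0*A+z]
def box(a,b,z0,z1,ox=0): return np.array([[sx*a/2+ox,sy*b/2,z] for sx in(-1,1) for sy in(-1,1) for z in(z0,z1)])
V=np.vstack
# lists of convex parts
M={'jar':[V([ring(.044,0),ring(.044,.074)]),V([ring(.045,.074),ring(.045,.1)])],
'bottle':[V([ring(.044,0),ring(.044,.066)]),V([ring(.044,.066),ring(.024,.078)]),V([ring(.024,.078),ring(.024,.084)]),V([ring(.028,.084),ring(.028,.11)])],
'tin':[box(.04,.04,0,.08),box(.041,.041,.079,.095)],
'whorl':[V([ring(.036,0),ring(.042,.004),ring(.042,.02),ring(.036,.024)])],
'storage_tray':[box(.16,.21,0,.018)],'side_tray':[box(.22,.15,0,.018)],
'balance':[box(.19,.16,0,.046,-.02),V([ring(.11,.046),ring(.11,.06)])],
'brush_pot':[V([ring(.068,0),ring(.068,.085)])],'supply_box':[box(.06,.1,0,.035)]}
S=4
def render(n,name,p):
    im=np.zeros((480*S,640*S),np.uint8); r=R.from_euler('z',p[3])
    for part in M[name]:
        uv=(proj(n,r.apply(part)+p[:3])+.5)*S*16-8
        cv2.fillConvexPoly(im,cv2.convexHull(np.round(uv).astype(np.int32)),1,shift=4)
    return im
def masks(name,cams=("scene","top")):
    o={}
    for n in cams:
        d=ctrl.silhouettes(name,n)
        if d and d[0]['p']>.3: o[n]=(np.kron(d[0]['pixels'].astype(np.uint8),np.ones((S,S),np.uint8)),d[0]['p'])
    return o
def fit(name,mk,p0,free=(0,1,2),occ=None):
    free=list(free); step=np.array([.01,.01,.01,.15])[free]
    def cost(q,sep=False):
        p=np.array(p0,float); p[free]=q; l=[]
        for n,(m,_) in mk.items():
            r=render(n,name,p); v=None if occ is None else occ[n]
            if v is not None: r=r&~v&1; m=m&~v&1
            l.append(1-(r&m).sum()/max(1,(r|m).sum()))
        return l if sep else sum(l)
    q=np.array(p0,float)[free]
    for k in range(2):
        sim=V([q]+[q+s*e for s,e in zip(step,np.eye(len(q)))])
        q=minimize(cost,q,method='Nelder-Mead',options=dict(initial_simplex=sim,maxiter=70,xatol=1e-4,fatol=1e-4)).x
    p=np.array(p0,float);p[free]=q
    return p,cost(q,True)
E
cat > loc.py <<'E'
from h import *
import json
for n in CAL: cv2.imwrite(f'pics/{n}_cur.png',ctrl.read_camera(n)[:,:,::-1])
g={'jar':(476.6,255.6),'bottle':(425,268),'tin':(457.5,283.5),'whorl':(448.5,266),'storage_tray':(450,273),'side_tray':(206,290),'balance':(319,261),'brush_pot':(245.5,172),'supply_box':(383,167)}
out={}
for t,uv in g.items():
    mk=masks(t); x=back('top',uv,.03)
    y0=0
    free=(0,1,2) if t in('jar','bottle','whorl','brush_pot') else (0,1,2,3)
    best=None
    for y0 in ([0] if len(free)==3 else [-.2,.2]):
        r=fit(t,mk,[x[0],x[1],0,y0],free)
        if best is None or sum(r[1])<sum(best[1]): best=r
    out[t]=list(best[0]); print(t,best[0],np.round(best[1],3),{n:(m.sum()//16,round(p,2)) for n,(m,p) in mk.items()})
json.dump(out,open('start.json','w'))
E
time python3 loc.py
```

```text
jar [ 0.5476 -0.3477  0.0017  0.    ] [0.057 0.075] {'scene': (np.uint64(1106), 0.71), 'top': (np.uint64(510), 0.55)}
bottle [ 0.5265 -0.2268  0.0013  0.    ] [0.041 0.183] {'scene': (np.uint64(877), 0.84), 'top': (np.uint64(331), 0.71)}
tin [ 0.4841 -0.2997  0.0015  0.0932] [0.099 0.084] {'scene': (np.uint64(1031), 0.75), 'top': (np.uint64(504), 0.58)}
whorl [ 0.4993 -0.2797 -0.0633  0.    ] [0.046 1.   ] {'scene': (np.uint64(365), 0.94), 'top': (np.uint64(947), 0.57)}
storage_tray [ 0.5189 -0.2915 -0.0034  0.1615] [0.381 0.295] {'scene': (np.uint64(5277), 0.81), 'top': (np.uint64(4286), 0.89)}
side_tray [ 0.4947  0.2901 -0.0013  0.1794] [0.022 0.017] {'scene': (np.uint64(4339), 0.81), 'top': (np.uint64(6020), 0.66)}
balance [ 0.5514  0.0209 -0.0032  0.0715] [0.06  0.022] {'scene': (np.uint64(6012), 0.77), 'top': (np.uint64(5565), 0.73)}
brush_pot [0.7754 0.1955 0.0082 0.    ] [0.315 0.168] {'scene': (np.uint64(1891), 0.74), 'top': (np.uint64(1017), 0.9)}
supply_box [ 0.7761 -0.1369 -0.0212 -0.1521] [0.029 1.   ] {'scene': (np.uint64(1998), 0.58), 'top': (np.uint64(234), 0.75)}
real	0m41.905s
user	0m35.765s
sys	0m2.924s
```

```bash
cat > w.py <<'E'
from h import *
import json
def red(n):
    im=ctrl.read_camera(n).astype(int); m=((im[...,0]>60)&(im[...,0]>1.7*im[...,2])).astype(np.uint8)
    k,l,st,c=cv2.connectedComponentsWithStats(m)
    for i in range(1,k):
        if st[i,4]>40: print(n,st[i],c[i])
    return l,st,c
mk={}
for n,uv in(("scene",(192,316)),("top",(449,266))):
    l,st,c=red(n); i=1+np.argmin(np.hypot(*(c[1:]-uv).T)+1000*(st[1:,4]<40))
    m=(l==i).astype(np.uint8); m=cv2.morphologyEx(m,cv2.MORPH_CLOSE,np.ones((5,5)))
    mk[n]=(np.kron(m,np.ones((S,S),np.uint8)),1)
x=back('top',(449,266),.03)
print(fit('whorl',mk,[x[0],x[1],.005,0]))
# pan: bright ellipse
P={}
for n,uv in(("scene",(310,218)),("top",(319,261))):
    g=cv2.cvtColor(ctrl.read_camera(n),cv2.COLOR_RGB2GRAY); 
    t=(g>int(g[uv[1]-3:uv[1]+4,uv[0]-3:uv[0]+4].mean())-30).astype(np.uint8)
    k,l,st,c=cv2.connectedComponentsWithStats(t,connectivity=4); i=l[uv[1],uv[0]]; print(n,st[i],c[i]); P[n]=c[i]
for z in(.055,.06,.065): print(z,back('scene',P['scene'],z),back('top',P['top'],z))
s=json.load(open('start.json'))
v={n:cv2.imread(f'pics/{n}_cur.png') for n in CAL}
for t,p in s.items():
    for n in CAL:
        for part in M[t]:
            uv=proj(n,R.from_euler('z',p[3]).apply(part)+p[:3]); cv2.polylines(v[n],[cv2.convexHull(uv.astype(np.float32).round().astype(int))],1,(0,255,0),1)
o=np.hstack([cv2.resize(v['scene'][240:390,110:260],(400,400)),cv2.resize(v['top'][215:325,390:500],(400,400))])
cv2.imwrite('pics/ov.png',o)
E
python3 w.py
```

```text
scene [182 305  20  19 237] [192.308  314.6582]
top [441 257  18  16 204] [449.0931 264.5735]
(array([ 0.5372, -0.2894,  0.0028,  0.    ]), [np.float64(0.3949259422202669), np.float64(0.1809113579687146)])
scene [     0      0    640    480 235512] [305.4064 249.2962]
top [ 295  237   48   47 1721] [318.4399 259.8373]
0.055 [ 0.6038 -0.0421  0.055 ] [0.5511 0.0208 0.055 ]
0.06 [ 0.6064 -0.0444  0.06  ] [0.5503 0.0207 0.06  ]
0.065 [ 0.6089 -0.0466  0.065 ] [0.5495 0.0207 0.065 ]
```

View pics/ov.png

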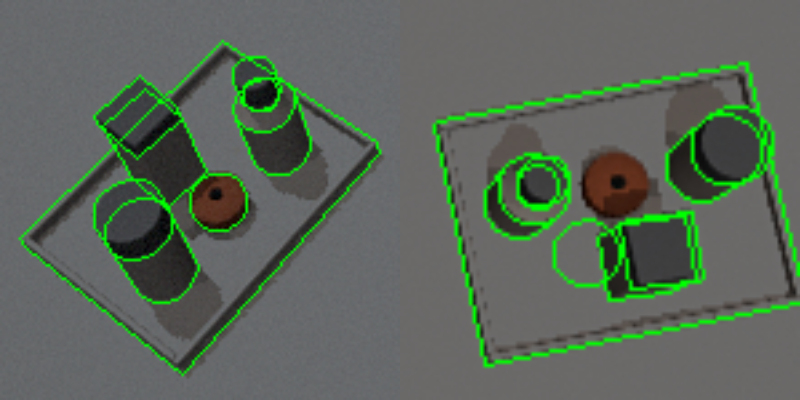

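The overlays fit closely in both views: jar (0.548,-0.348), bottle (0.527,-0.227), tin (0.484,-0.300), whorl about (0.537,-0.288), pan (0.551,0.021). I'll set out now.

apply_moves(
  series=[
    [0.34,-0.42,0,0,0,0.6],
    [0.34,-0.42,0,0,0,0.6],
    [0.34,-0.42,0,0,0,0.6],
    [0.34,-0.42,0,0,0,0.6],
    [0.34,-0.42,0,0,0,0.6],
    [0.34,-0.42,0,0,0,0.6],
    [0.34,-0.42,0,0,0,0.6],
    [0.34,-0.42,0,0,0,0.6],
    [0.34,-0.42,0,0,0,0.6],
    [0.34,-0.42,0,0,0,0.6],
  ],
  jaw=0.8,
  squeeze=30,
)

```text
time: 3.45
eef_pos: [0.4973, 0.3011, 0.2503]
tcp_rot: [-0.066, 0.998, 0.0, -0.0]
contact_force: [0.7, 0.6, 0.0]
opening: 0.795
finger_force: 0.0
```

apply_moves(
  series=[
    [0.0625,-0.81,0,0,0,0],
    [0.0625,-0.81,0,0,0,0],
    [0.0625,-0.81,0,0,0,0],
    [0.0625,-0.81,0,0,0,0],
    [0.0625,-0.81,0,0,0,0],
    [0.0625,-0.81,0,0,0,0],
    [0.0625,-0.81,0,0,0,0],
    [0.0625,-0.81,0,0,0,0],
    [0.0625,-0.81,0,0,0,0],
    [0.0625,-0.81,0,0,0,0],
    [0.0625,-0.81,0,0,0,0],
    [0.0625,-0.81,0,0,0,0],
    [0.0625,-0.81,-0.0625,0,0,0],
    [0.0625,-0.81,-0.0625,0,0,0],
  ],
)

```text
time: 5.2
eef_pos: [0.5465, -0.3437, 0.1954]
tcp_rot: [-0.066, 0.998, 0.004, -0.004]
contact_force: [-0.5, 0.1, -0.4]
opening: 0.802
finger_force: 0.0
```

apply_moves(
  series=[
    [0,0,-0.04,0,0,0],
    [0,0,-0.08,0,0,0],
    [0,0,-0.12,0,0,0],
    [0,0,-0.16,0,0,0],
    [0,0,-0.165,0,0,0],
    [0,0,-0.165,0,0,0],
  ],
)

```text
time: 5.95
eef_pos: [0.5493, -0.3479, 0.0702]
tcp_rot: [-0.065, 0.998, -0.001, 0.001]
contact_force: [0.2, -0.1, 0.0]
opening: 0.8
finger_force: 0.0
```

apply_moves(
  series=[
    [0,0,0,0,0,0],
    [0,0,0,0,0,0],
    [0,0,0,0,0,0],
    [0,0,0,0,0,0],
    [0,0,0,0,0,0],
    [0,0,0,0,0,0],
  ],
  jaw=0.3,
)

```text
time: 6.7
eef_pos: [0.5494, -0.3488, 0.0709]
tcp_rot: [-0.065, 0.998, -0.001, 0.001]
contact_force: [-0.7, 1.6, 6.0]
opening: 0.519
finger_force: 30.2
```

apply_moves(
  series=[
    [0,0,0.05,0,0,0],
    [0,0,0.1,0,0,0],
    [0,0,0.15,0,0,0],
    [-0.003,0.03,0.165,0,0,0],
    [-0.008,0.09,0.165,0,0,0],
    [-0.066,0.7975,0.165,0,0,0],
    [-0.066,0.7975,0.165,0,0,0],
    [-0.066,0.7975,0.165,0,0,0],
    [-0.066,0.7975,0.165,0,0,0],
    [-0.066,0.7975,0.165,0,0,0],
    [-0.066,0.7975,0.165,0,0,0],
    [-0.066,0.7975,0.165,0,0,0],
    [-0.066,0.7975,0.165,0,0,0],
    [-0.066,0.7975,0.165,0,0,0],
    [-0.066,0.7975,0.165,0,0,0],
    [-0.066,0.7975,0.165,0,0,0],
    [-0.066,0.7975,0.165,0,0,0],
  ],
)

```text
time: 8.82
eef_pos: [0.4955, 0.2886, 0.2]
tcp_rot: [-0.064, 0.998, -0.0, -0.0]
contact_force: [0.9, -0.4, -0.6]
opening: 0.513
finger_force: 31.6
```

apply_moves(
  series=[
    [0,0,-0.04,0,0,0],
    [0,0,-0.08,0,0,0],
    [0,0,-0.12,0,0,0],
    [0,0,-0.15,0,0,0],
    [0,0,-0.158,0,0,0],
    [0,0,-0.163,0,0,0],
    [0,0,-0.163,0,0,0],
  ],
)

```text
time: 9.7
eef_pos: [0.4967, 0.2899, 0.0714]
tcp_rot: [-0.064, 0.998, 0.0, 0.001]
contact_force: [-0.3, 0.1, -1.6]
opening: 0.518
finger_force: 31.6
```

apply_moves(
  series=[
    [0,0,0,0,0,0],
    [0,0,0,0,0,0],
    [0,0,0,0,0,0],
    [0,0,0,0,0,0],
  ],
  jaw=0.8,
)

```text
time: 10.2
eef_pos: [0.4954, 0.2901, 0.07]
tcp_rot: [-0.065, 0.998, 0.0, 0.0]
contact_force: [0.4, 0.3, 0.1]
opening: 0.801
finger_force: 0.0
```

apply_moves(
  series=[
    [0,0,0.03,0,0,0],
    [0,0,0.09,0,0,0],
    [0,0,0.163,0,0,0],
    [0.04,-0.646,0.163,0,0,0],
    [0.04,-0.646,0.163,0,0,0],
    [0.04,-0.646,0.163,0,0,0],
    [0.04,-0.646,0.163,0,0,0],
    [0.04,-0.646,0.163,0,0,0],
    [0.04,-0.646,0.163,0,0,0],
    [0.04,-0.646,0.163,0,0,0],
    [0.04,-0.646,0.163,0,0,0],
    [0.04,-0.646,0.163,0,0,0],
    [0.04,-0.646,0.163,0,0,0],
    [0.04,-0.646,0.163,0,0,0],
  ],
)

```text
time: 11.95
eef_pos: [0.5273, -0.2253, 0.2]
tcp_rot: [-0.065, 0.998, 0.001, -0.0]
contact_force: [0.3, -0.2, 0.0]
opening: 0.798
finger_force: 0.0
```

apply_moves(
  series=[
    [0,0,-0.04,0,0,0],
    [0,0,-0.08,0,0,0],
    [0,0,-0.12,0,0,0],
    [0,0,-0.125,0,0,0],
    [0,0,-0.125,0,0,0],
  ],
)

```text
time: 12.58
eef_pos: [0.5279, -0.226, 0.1011]
tcp_rot: [-0.065, 0.998, -0.0, 0.0]
contact_force: [-0.5, -0.1, -0.3]
opening: 0.8
finger_force: 0.0
```

apply_moves(
  series=[
    [0,0,0,0,0,0],
    [0,0,0,0,0,0],
    [0,0,0,0,0,0],
    [0,0,0,0,0,0],
    [0,0,0,0,0,0],
    [0,0,0,0,0,0],
    [0,0,0,0,0,0],
  ],
  jaw=0.15,
)

```text
time: 13.45
eef_pos: [0.5282, -0.2275, 0.1017]
tcp_rot: [-0.065, 0.998, -0.001, 0.001]
contact_force: [-0.9, 0.6, 6.3]
opening: 0.316
finger_force: 29.9
```

apply_moves(
  series=[
    [0,0,0.02,0,0,0],
    [0,0,0.06,0,0,0],
    [0,0,0.12,0,0,0],
    [0,0,0.165,0,0,0],
    [0,0,0.165,0,0,0],
    [0,0,0.165,0,0,0],
  ],
)

```text
time: 14.2
eef_pos: [0.5266, -0.2263, 0.2309]
tcp_rot: [-0.065, 0.998, 0.001, -0.001]
contact_force: [-0.2, 0.8, -2.0]
opening: 0.317
finger_force: 29.9
```

```bash
python3 - <<'E'
from h import *
a=ctrl.read_camera("scene")[:,:,::-1]; b=ctrl.read_camera("top")[:,:,::-1]
cv2.imwrite('pics/b1.png',np.vstack([np.hstack([cv2.resize(a[170:370,110:310],(400,400)),cv2.resize(a[100:220,300:450],(400,320))[:,:] if 0 else cv2.resize(a[90:240,290:440],(400,400))])]))
E
```

```text
(no output)
```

View pics/b1.png

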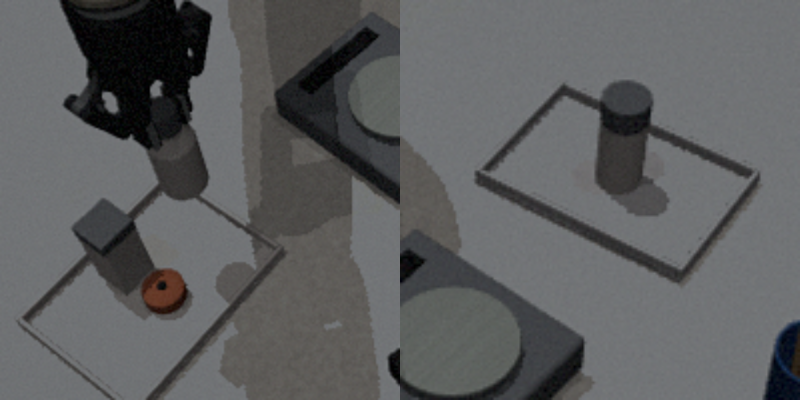

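Bottle hangs upright from its cap (left crop 175,150) and the jar stands mid side tray (right crop 622,140). On to the side tray.

apply_moves(
  series=[
    [0.003,0.04,0,0,0,0],
    [0.006,0.1,0,0,0,0],
    [0.034,0.66,0,0,0,0],
    [0.034,0.66,0,0,0,0],
    [0.034,0.66,0,0,0,0],
    [0.034,0.66,0,0,0,0],
    [0.034,0.66,0,0,0,0],
    [0.034,0.66,0,0,0,0],
    [0.034,0.66,0,0,0,0],
    [0.034,0.66,0,0,0,0],
    [0.034,0.66,0,0,0,0],
    [0.034,0.66,0,0,0,0],
  ],
)

```text
time: 15.8
eef_pos: [0.5545, 0.2997, 0.2314]
tcp_rot: [-0.064, 0.998, -0.0, -0.001]
contact_force: [-0.1, -0.0, -3.3]
opening: 0.314
finger_force: 30.1
```

apply_moves(
  series=[
    [0,0,-0.04,0,0,0],
    [0,0,-0.08,0,0,0],
    [0,0,-0.12,0,0,0],
    [0,0,-0.15,0,0,0],
    [0,0,-0.158,0,0,0],
    [0,0,-0.163,0,0,0],
    [0,0,-0.163,0,0,0],
  ],
)

```text
time: 16.68
eef_pos: [0.5553, 0.301, 0.103]
tcp_rot: [-0.064, 0.998, 0.0, 0.001]
contact_force: [-0.2, -0.7, -1.6]
opening: 0.321
finger_force: 30.1
```

apply_moves(
  series=[
    [0,0,-0.002,0,0,0],
    [0,0,-0.002,0,0,0],
  ],
)

```text
time: 16.92
eef_pos: [0.5555, 0.3014, 0.1018]
tcp_rot: [-0.065, 0.998, 0.0, 0.001]
contact_force: [-1.0, -0.4, 1.7]
opening: 0.317
finger_force: 30.3
```

apply_moves(
  series=[
    [0,0,0,0,0,0],
    [0,0,0,0,0,0],
    [0,0,0,0,0,0],
    [0,0,0,0,0,0],
  ],
  jaw=0.75,
)

```text
time: 17.42
eef_pos: [0.5545, 0.3012, 0.1002]
tcp_rot: [-0.065, 0.998, -0.0, -0.0]
contact_force: [-0.6, -0.2, -0.0]
opening: 0.752
finger_force: 0.0
```

apply_moves(
  series=[
    [0,0,0.03,0,0,0],
    [0,0,0.08,0,0,0],
    [0,0,0.125,0,0,0],
    [0,0,0.125,0,0,0],
    [-0.0875,-0.751,0.125,0,0,0],
    [-0.0875,-0.751,0.125,0,0,0],
    [-0.0875,-0.751,0.125,0,0,0],
    [-0.0875,-0.751,0.125,0,0,0],
    [-0.0875,-0.751,0.125,0,0,0],
    [-0.0875,-0.751,0.125,0,0,0],
    [-0.0875,-0.751,0.125,0,0,0],
    [-0.0875,-0.751,0.125,0,0,0],
    [-0.0875,-0.751,0.125,0,0,0],
    [-0.0875,-0.751,0.125,0,0,0],
    [-0.0875,-0.751,0.125,0,0,0],
    [-0.0875,-0.751,0.125,0,0,0],
    [-0.0875,-0.751,0.125,0,0,0],
  ],
)

```text
time: 19.55
eef_pos: [0.4846, -0.2981, 0.1996]
tcp_rot: [-0.066, 0.998, 0.001, -0.0]
contact_force: [0.2, -0.4, 0.6]
opening: 0.75
finger_force: 0.0
```

apply_moves(
  series=[
    [0,0,-0.04,0,0,0],
    [0,0,-0.08,0,0,0],
    [0,0,-0.12,0,0,0],
    [0,0,-0.16,0,0,0],
    [0,0,-0.165,0,0,0],
    [0,0,-0.165,0,0,0],
  ],
)

```text
time: 20.3
eef_pos: [0.4852, -0.2992, 0.069]
tcp_rot: [-0.065, 0.998, -0.0, 0.0]
contact_force: [0.7, 0.3, -0.1]
opening: 0.75
finger_force: 0.0
```

apply_moves(
  series=[
    [0,0,0,0,0,0],
    [0,0,0,0,0,0],
    [0,0,0,0,0,0],
    [0,0,0,0,0,0],
    [0,0,0,0,0,0],
    [0,0,0,0,0,0],
  ],
  jaw=0.25,
)

```text
time: 21.05
eef_pos: [0.4857, -0.3005, 0.0703]
tcp_rot: [-0.065, 0.998, -0.001, 0.001]
contact_force: [-0.8, 1.4, 7.5]
opening: 0.471
finger_force: 30.3
```

apply_moves(
  series=[
    [0,0,0.05,0,0,0],
    [0,0,0.1,0,0,0],
    [0,0,0.15,0,0,0],
    [-0.003,0.03,0.165,0,0,0],
    [-0.008,0.09,0.165,0,0,0],
    [-0.06,0.724,0.165,0,0,0],
    [-0.06,0.724,0.165,0,0,0],
    [-0.06,0.724,0.165,0,0,0],
    [-0.06,0.724,0.165,0,0,0],
    [-0.06,0.724,0.165,0,0,0],
    [-0.06,0.724,0.165,0,0,0],
    [-0.06,0.724,0.165,0,0,0],
    [-0.06,0.724,0.165,0,0,0],
    [-0.06,0.724,0.165,0,0,0],
    [-0.06,0.724,0.165,0,0,0],
    [-0.06,0.724,0.165,0,0,0],
    [-0.06,0.724,0.165,0,0,0],
  ],
)

```text
time: 23.18
eef_pos: [0.437, 0.2782, 0.2002]
tcp_rot: [-0.064, 0.998, -0.0, -0.0]
contact_force: [0.6, -0.1, -1.9]
opening: 0.472
finger_force: 31.4
```

apply_moves(
  series=[
    [0,0,-0.04,0,0,0],
    [0,0,-0.08,0,0,0],
    [0,0,-0.12,0,0,0],
    [0,0,-0.15,0,0,0],
    [0,0,-0.158,0,0,0],
    [0,0,-0.164,0,0,0],
    [0,0,-0.165,0,0,0],
    [0,0,-0.165,0,0,0],
  ],
)

```text
time: 24.18
eef_pos: [0.4383, 0.2798, 0.0703]
tcp_rot: [-0.065, 0.998, 0.0, 0.002]
contact_force: [-0.8, -2.4, 4.6]
opening: 0.472
finger_force: 31.6
```

apply_moves(
  series=[
    [0,0,0,0,0,0],
    [0,0,0,0,0,0],
    [0,0,0,0,0,0],
    [0,0,0,0,0,0],
  ],
  jaw=0.75,
)

```text
time: 24.68
eef_pos: [0.4364, 0.2796, 0.0681]
tcp_rot: [-0.065, 0.998, -0.0, -0.0]
contact_force: [0.3, -0.4, 0.2]
opening: 0.754
finger_force: 0.0
```

apply_moves(
  series=[
    [0,0,0.03,0,0,0],
    [0,0,0.09,0,0,0],
    [0,0,0.165,0,0,0],
    [0.12,-0.4,0.165,0,0,0],
    [0.12,-0.4,0.165,0,0,0],
    [0.12,-0.4,0.165,0,0,0],
    [0.12,-0.4,0.165,0,0,0],
    [0.12,-0.4,0.165,0,0,0],
    [0.12,-0.4,0.165,0,0,0],
    [0.12,-0.4,0.165,0,0,0],
    [0.12,-0.4,0.165,0,0,0],
  ],
)

```text
time: 26.05
eef_pos: [0.5322, -0.0392, 0.2]
tcp_rot: [-0.065, 0.998, 0.0, -0.0]
contact_force: [0.1, 0.5, -0.4]
opening: 0.747
finger_force: 0.0
```

```bash
cat > w2.py <<'E'
from h import *
mk={}
for n in CAL:
    im=ctrl.read_camera(n); cv2.imwrite(f'pics/{n}_w.png',im[:,:,::-1])
    i=im.astype(int); m=((i[...,0]>1.5*i[...,2])&(i[...,0]>30)).astype(np.uint8); uv=(192,316) if n=='scene' else (449,266)
    z=np.zeros_like(m); z[uv[1]-25:uv[1]+25,uv[0]-25:uv[0]+25]=m[uv[1]-25:uv[1]+25,uv[0]-25:uv[0]+25]
    z=cv2.morphologyEx(z,cv2.MORPH_CLOSE,np.ones((5,5))); mk[n]=(np.kron(z,np.ones((S,S),np.uint8)),1)
print('whorl',fit('whorl',mk,[.537,-.287,.005,0]))
for t,p in(('tin',[.436,.279,.005,.15]),('jar',[.495,.29,.005,0]),('bottle',[.554,.301,.005,0])):
    m=masks(t); r=fit(t,m,p); L=R.from_euler('z',-.18).apply(r[0][:3]-[.4947,.2901,0]); print(t,r,'local',L)
a=cv2.imread('pics/scene_w.png'); cv2.imwrite('pics/b2.png',np.hstack([cv2.resize(a[240:390,110:260],(400,400)),cv2.resize(a[90:240,290:440],(400,400))]))
E
python3 w2.py
```

```text
whorl (array([ 0.5362, -0.2887,  0.0013,  0.    ]), [np.float64(0.0921516754850088), np.float64(0.07968574635241299)])
tin (array([0.4378, 0.2819, 0.0022, 0.15  ]), [np.float64(0.07302544491837037), np.float64(0.06123367852318773)]) local [-0.0575  0.0022  0.0022]
jar (array([0.4959, 0.2918, 0.0042, 0.    ]), [np.float64(0.09859614756774404), np.float64(0.043116945682283525)]) local [0.0015 0.0014 0.0042]
bottle (array([0.555 , 0.3022, 0.0049, 0.    ]), [np.float64(0.06344358146435114), np.float64(0.06749929834409207)]) local [0.0615 0.0011 0.0049]
```

View pics/b2.png

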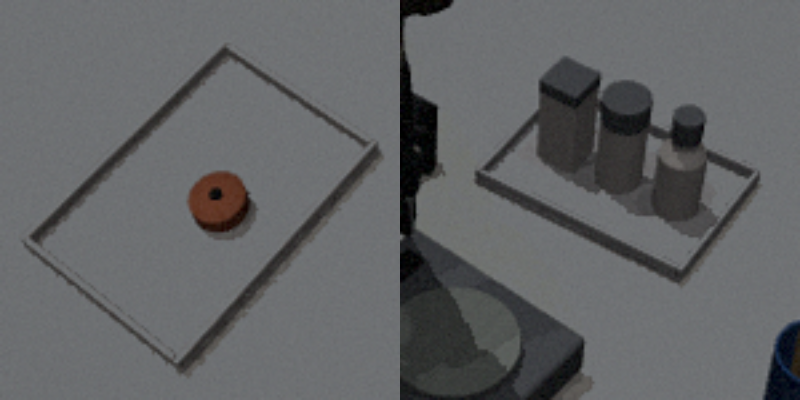

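The three containers stand in the side tray (right crop 570,115 / 625,140 / 682,165), and the whorl is unmoved (left crop 218,200), fitted at (0.537,-0.288). Next I grasp the whorl.

apply_moves(
  series=[
    [0.006,-0.309,0,0,0,0],
    [0.006,-0.309,0,0,0,0],
    [0.006,-0.309,0,0,0,0],
    [0.006,-0.309,0,0,0,0],
    [0.006,-0.309,0,0,0,0],
    [0.006,-0.309,0,0,0,0],
    [0.006,-0.309,-0.05,0,0,0],
    [0.006,-0.309,-0.1,0,0,0],
    [0.006,-0.309,-0.15,0,0,0],
    [0.006,-0.309,-0.19,0,0,0],
    [0.006,-0.309,-0.206,0,0,0],
    [0.006,-0.309,-0.216,0,0,0],
    [0.006,-0.309,-0.216,0,0,0],
    [0.006,-0.309,-0.216,0,0,0],
  ],
)

```text
time: 28.2
eef_pos: [0.5383, -0.2882, 0.029]
tcp_rot: [-0.065, 0.998, -0.001, 0.001]
contact_force: [0.8, -0.1, 0.9]
opening: 0.747
finger_force: 0.0
```

apply_moves(
  series=[
    [0,0,0,0,0,0],
    [0,0,0,0,0,0],
    [0,0,0,0,0,0],
    [0,0,0,0,0,0],
    [0,0,0,0,0,0],
    [0,0,0,0,0,0],
  ],
  jaw=0.3,
)

```text
time: 28.95
eef_pos: [0.5381, -0.2883, 0.0288]
tcp_rot: [-0.065, 0.998, -0.001, 0.001]
contact_force: [-1.2, 0.5, 5.5]
opening: 0.475
finger_force: 30.8
```

apply_moves(
  series=[
    [0,0,0.02,0,0,0],
    [0,0,0.06,0,0,0],
    [0,0,0.12,0,0,0],
    [0,0,0.15,0,0,0],
    [0.001,0.03,0.15,0,0,0],
    [0.003,0.08,0.15,0,0,0],
    [0.0175,0.386,0.15,0,0,0],
    [0.0175,0.386,0.15,0,0,0],
    [0.0175,0.386,0.15,0,0,0],
    [0.0175,0.386,0.15,0,0,0],
    [0.0175,0.386,0.15,0,0,0],
    [0.0175,0.386,0.15,0,0,0],
    [0.0175,0.386,0.15,0,0,0],
    [0.0175,0.386,0.15,0,0,0],
  ],
)

```text
time: 30.7
eef_pos: [0.5513, 0.02, 0.1473]
tcp_rot: [-0.064, 0.998, 0.0, -0.0]
contact_force: [0.1, 0.3, 0.2]
opening: 0.474
finger_force: 30.6
```

apply_moves(
  series=[
    [0,0,-0.03,0,0,0],
    [0,0,-0.06,0,0,0],
    [0,0,-0.07,0,0,0],
    [0,0,-0.076,0,0,0],
    [0,0,-0.08,0,0,0],
    [0,0,-0.08,0,0,0],
  ],
)

```text
time: 31.45
eef_pos: [0.5519, 0.021, 0.0842]
tcp_rot: [-0.065, 0.998, -0.0, 0.001]
contact_force: [-1.2, -0.2, -0.4]
opening: 0.473
finger_force: 30.6
```

```bash
python3 - <<'E'
from h import *
a=ctrl.read_camera("scene")[:,:,::-1];b=ctrl.read_camera("top")[:,:,::-1]
cv2.imwrite('pics/b3.png',np.hstack([cv2.resize(a[160:280,240:360],(400,400)),cv2.resize(b[220:320,270:370],(400,400))]))
E
```

```text
(no output)
```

View pics/b3.png

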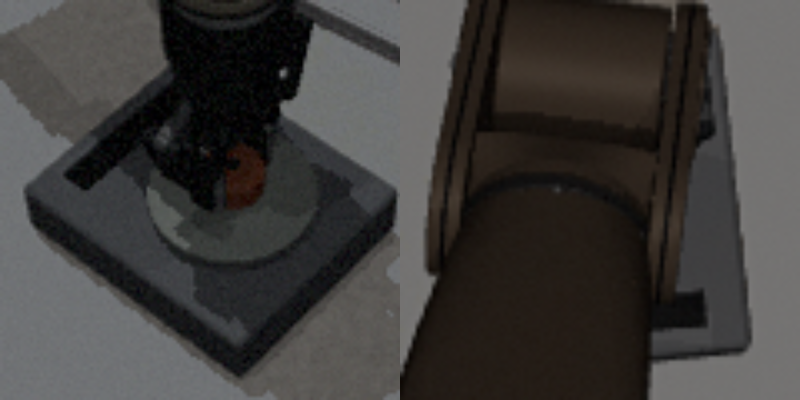

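The whorl is held between the fingers over the pan (left crop 243,178). I release it.

apply_moves(
  series=[
    [0,0,0,0,0,0],
    [0,0,0,0,0,0],
    [0,0,0,0,0,0],
    [0,0,0,0,0,0],
  ],
  jaw=0.75,
)

```text
time: 32.05
eef_pos: [0.5514, 0.0212, 0.0836]
tcp_rot: [-0.065, 0.998, -0.0, 0.0]
contact_force: [-0.0, 0.1, -0.4]
opening: 0.749
finger_force: 0.0
```

apply_moves(
  series=[
    [0,0,0.03,0,0,0],
    [0,0,0.09,0,0,0],
    [0,0,0.146,0,0,0],
    [0.004,0.35,0.146,0,0,0],
    [0.004,0.35,0.146,0,0,0],
    [0.004,0.35,0.146,0,0,0],
    [0.004,0.35,0.146,0,0,0],
    [0.004,0.35,0.146,0,0,0],
    [0.004,0.35,0.146,0,0,0],
    [0.004,0.35,0.146,0,0,0],
  ],
)

```text
time: 33.3
eef_pos: [0.5545, 0.3005, 0.2]
tcp_rot: [-0.065, 0.998, -0.0, -0.0]
contact_force: [0.5, -0.5, -0.3]
opening: 0.748
finger_force: 0.0
```

```bash
python3 - <<'E'
from h import *
mk={}
for n,uv in(('scene',(310,213)),('top',(319,258))):
    im=ctrl.read_camera(n); cv2.imwrite(f'pics/{n}_x.png',im[:,:,::-1])
    i=im.astype(int); m=((i[...,0]>1.5*i[...,2])&(i[...,0]>30)).astype(np.uint8)
    z=np.zeros_like(m); z[uv[1]-25:uv[1]+25,uv[0]-25:uv[0]+25]=m[uv[1]-25:uv[1]+25,uv[0]-25:uv[0]+25]
    z=cv2.morphologyEx(z,cv2.MORPH_CLOSE,np.ones((5,5))); mk[n]=(np.kron(z,np.ones((S,S),np.uint8)),1)
print('whorl',fit('whorl',mk,[.551,.021,.06,0]))
a=cv2.imread('pics/scene_x.png');b=cv2.imread('pics/top_x.png')
cv2.imwrite('pics/b4.png',np.hstack([cv2.resize(a[90:280,240:440],(400,400)),cv2.resize(b[220:320,270:370],(400,400))]))
E
```

```text
whorl (array([0.5503, 0.0226, 0.0584, 0.    ]), [np.float64(0.08292416803055103), np.float64(0.05595315549772284)])
```

View pics/b4.png

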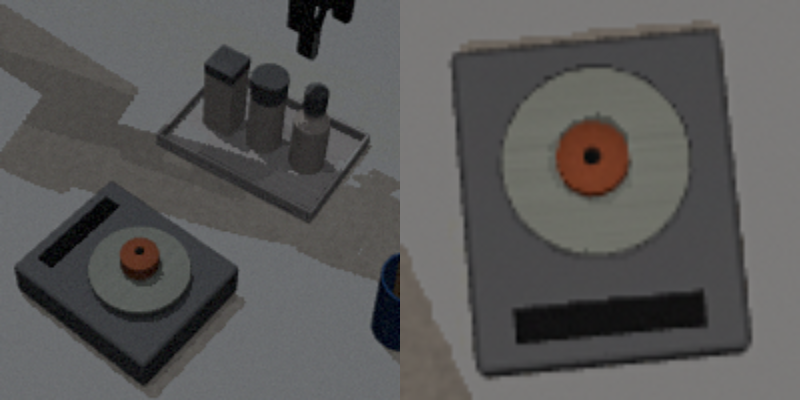

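The whorl sits centred on the pan (right crop 592,157), fitted within 2 mm of centre and at the right height. The containers are still standing, so I take the bottle back.

apply_moves(
  series=[
    [0,0,-0.04,0,0,0],
    [0,0,-0.08,0,0,0],
    [0,0,-0.12,0,0,0],
    [0,0,-0.125,0,0,0],
    [0,0,-0.125,0,0,0],
  ],
)

```text
time: 34.02
eef_pos: [0.5553, 0.3006, 0.1011]
tcp_rot: [-0.064, 0.998, 0.0, 0.0]
contact_force: [-0.3, -0.6, 0.2]
opening: 0.755
finger_force: 0.0
```

apply_moves(
  series=[
    [0,0,0,0,0,0],
    [0,0,0,0,0,0],
    [0,0,0,0,0,0],
    [0,0,0,0,0,0],
    [0,0,0,0,0,0],
    [0,0,0,0,0,0],
    [0,0,0,0,0,0],
  ],
  jaw=0.15,
)

```text
time: 34.9
eef_pos: [0.5556, 0.3014, 0.1021]
tcp_rot: [-0.065, 0.998, 0.0, 0.001]
contact_force: [-0.2, -0.3, 6.1]
opening: 0.317
finger_force: 29.6
```

apply_moves(
  series=[
    [0,0,0.02,0,0,0],
    [0,0,0.07,0,0,0],
    [0,0,0.13,0,0,0],
    [0,0,0.165,0,0,0],
    [-0.003,-0.04,0.165,0,0,0],
    [-0.006,-0.1,0.165,0,0,0],
    [-0.034,-0.66,0.165,0,0,0],
    [-0.034,-0.66,0.165,0,0,0],
    [-0.034,-0.66,0.165,0,0,0],
    [-0.034,-0.66,0.165,0,0,0],
    [-0.034,-0.66,0.165,0,0,0],
    [-0.034,-0.66,0.165,0,0,0],
    [-0.034,-0.66,0.165,0,0,0],
    [-0.034,-0.66,0.165,0,0,0],
    [-0.034,-0.66,0.165,0,0,0],
    [-0.034,-0.66,0.165,0,0,0],
    [-0.034,-0.66,0.165,0,0,0],
  ],
)

```text
time: 37.02
eef_pos: [0.5276, -0.2252, 0.2323]
tcp_rot: [-0.066, 0.998, 0.0, -0.0]
contact_force: [0.3, 0.2, -1.6]
opening: 0.32
finger_force: 30.0
```

apply_moves(
  series=[
    [0,0,-0.04,0,0,0],
    [0,0,-0.08,0,0,0],
    [0,0,-0.12,0,0,0],
    [0,0,-0.15,0,0,0],
    [0,0,-0.158,0,0,0],
    [0,0,-0.164,0,0,0],
    [0,0,-0.165,0,0,0],
    [0,0,-0.165,0,0,0],
  ],
)

```text
time: 38.02
eef_pos: [0.5284, -0.2272, 0.1021]
tcp_rot: [-0.065, 0.998, -0.001, 0.001]
contact_force: [-0.1, 2.5, 2.3]
opening: 0.319
finger_force: 30.4
```

apply_moves(
  series=[
    [0,0,0,0,0,0],
    [0,0,0,0,0,0],
    [0,0,0,0,0,0],
    [0,0,0,0,0,0],
  ],
  jaw=0.8,
)

```text
time: 38.52
eef_pos: [0.5273, -0.2269, 0.1002]
tcp_rot: [-0.065, 0.998, 0.0, -0.0]
contact_force: [0.2, -0.4, -0.4]
opening: 0.8
finger_force: 0.0
```

apply_moves(
  series=[
    [0,0,0.03,0,0,0],
    [0,0,0.08,0,0,0],
    [0,0,0.125,0,0,0],
    [0,0,0.125,0,0,0],
    [-0.04,0.646,0.125,0,0,0],
    [-0.04,0.646,0.125,0,0,0],
    [-0.04,0.646,0.125,0,0,0],
    [-0.04,0.646,0.125,0,0,0],
    [-0.04,0.646,0.125,0,0,0],
    [-0.04,0.646,0.125,0,0,0],
    [-0.04,0.646,0.125,0,0,0],
    [-0.04,0.646,0.125,0,0,0],
    [-0.04,0.646,0.125,0,0,0],
    [-0.04,0.646,0.125,0,0,0],
    [-0.04,0.646,0.125,0,0,0],
    [-0.04,0.646,0.125,0,0,0],
  ],
)

```text
time: 40.52
eef_pos: [0.4958, 0.2883, 0.2002]
tcp_rot: [-0.064, 0.998, -0.0, -0.0]
contact_force: [0.6, 0.3, 0.8]
opening: 0.797
finger_force: 0.0
```

apply_moves(
  series=[
    [0,0,-0.04,0,0,0],
    [0,0,-0.08,0,0,0],
    [0,0,-0.12,0,0,0],
    [0,0,-0.16,0,0,0],
    [0,0,-0.165,0,0,0],
    [0,0,-0.165,0,0,0],
  ],
)

```text
time: 41.28
eef_pos: [0.4961, 0.2895, 0.0691]
tcp_rot: [-0.064, 0.998, 0.0, 0.0]
contact_force: [-0.0, -0.2, 0.7]
opening: 0.805
finger_force: 0.0
```

apply_moves(
  series=[
    [0,0,0,0,0,0],
    [0,0,0,0,0,0],
    [0,0,0,0,0,0],
    [0,0,0,0,0,0],
    [0,0,0,0,0,0],
    [0,0,0,0,0,0],
  ],
  jaw=0.3,
)

```text
time: 42.02
eef_pos: [0.4967, 0.2903, 0.0704]
tcp_rot: [-0.065, 0.998, 0.0, 0.002]
contact_force: [-0.3, -0.7, 4.8]
opening: 0.514
finger_force: 30.3
```

apply_moves(
  series=[
    [0,0,0.03,0,0,0],
    [0,0,0.08,0,0,0],
    [0,0,0.14,0,0,0],
    [0,0,0.165,0,0,0],
    [0.003,-0.04,0.165,0,0,0],
    [0.008,-0.1,0.165,0,0,0],
    [0.066,-0.7975,0.165,0,0,0],
    [0.066,-0.7975,0.165,0,0,0],
    [0.066,-0.7975,0.165,0,0,0],
    [0.066,-0.7975,0.165,0,0,0],
    [0.066,-0.7975,0.165,0,0,0],
    [0.066,-0.7975,0.165,0,0,0],
    [0.066,-0.7975,0.165,0,0,0],
    [0.066,-0.7975,0.165,0,0,0],
    [0.066,-0.7975,0.165,0,0,0],
    [0.066,-0.7975,0.165,0,0,0],
    [0.066,-0.7975,0.165,0,0,0],
    [0.066,-0.7975,0.165,0,0,0],
    [0.066,-0.7975,0.165,0,0,0],
  ],
)

```text
time: 44.4
eef_pos: [0.5484, -0.3466, 0.2003]
tcp_rot: [-0.066, 0.998, 0.0, -0.0]
contact_force: [0.5, 0.8, -2.1]
opening: 0.514
finger_force: 31.4
```

apply_moves(
  series=[
    [0,0,-0.04,0,0,0],
    [0,0,-0.08,0,0,0],
    [0,0,-0.12,0,0,0],
    [0,0,-0.15,0,0,0],
    [0,0,-0.158,0,0,0],
    [0,0,-0.164,0,0,0],
    [0,0,-0.164,0,0,0],
    [0,0,-0.165,0,0,0],
  ],
)

```text
time: 45.4
eef_pos: [0.5492, -0.3488, 0.0704]
tcp_rot: [-0.065, 0.998, -0.001, 0.001]
contact_force: [-1.4, 0.9, 4.1]
opening: 0.517
finger_force: 31.7
```

apply_moves(
  series=[
    [0,0,0,0,0,0],
    [0,0,0,0,0,0],
    [0,0,0,0,0,0],
    [0,0,0,0,0,0],
  ],
  jaw=0.8,
)

```text
time: 45.9
eef_pos: [0.5481, -0.348, 0.0682]
tcp_rot: [-0.065, 0.998, 0.0, -0.0]
contact_force: [-0.4, 0.0, 0.3]
opening: 0.8
finger_force: 0.0
```

apply_moves(
  series=[
    [0,0,0.03,0,0,0],
    [0,0,0.09,0,0,0],
    [0,0,0.165,0,0,0],
    [0,0,0.165,0,0,0],
    [-0.14,0.784,0.165,0,0,0],
    [-0.14,0.784,0.165,0,0,0],
    [-0.14,0.784,0.165,0,0,0],
    [-0.14,0.784,0.165,0,0,0],
    [-0.14,0.784,0.165,0,0,0],
    [-0.14,0.784,0.165,0,0,0],
    [-0.14,0.784,0.165,0,0,0],
    [-0.14,0.784,0.165,0,0,0],
    [-0.14,0.784,0.165,0,0,0],
    [-0.14,0.784,0.165,0,0,0],
    [-0.14,0.784,0.165,0,0,0],
    [-0.14,0.784,0.165,0,0,0],
    [-0.14,0.784,0.165,0,0,0],
    [-0.14,0.784,0.165,0,0,0],
  ],
)

```text
time: 48.15
eef_pos: [0.4367, 0.2778, 0.2002]
tcp_rot: [-0.064, 0.998, -0.0, -0.0]
contact_force: [-0.3, -1.0, 0.6]
opening: 0.796
finger_force: 0.0
```

apply_moves(
  series=[
    [0,0,-0.04,0,0,0],
    [0,0,-0.08,0,0,0],
    [0,0,-0.12,0,0,0],
    [0,0,-0.16,0,0,0],
    [0,0,-0.165,0,0,0],
    [0,0,-0.165,0,0,0],
  ],
)

```text
time: 48.9
eef_pos: [0.4369, 0.2788, 0.069]
tcp_rot: [-0.064, 0.998, 0.0, 0.0]
contact_force: [0.8, 0.4, -0.1]
opening: 0.803
finger_force: 0.0
```

apply_moves(
  series=[
    [0,0,0,0,0,0],
    [0,0,0,0,0,0],
    [0,0,0,0,0,0],
    [0,0,0,0,0,0],
    [0,0,0,0,0,0],
    [0,0,0,0,0,0],
  ],
  jaw=0.25,
)

```text
time: 49.65
eef_pos: [0.4374, 0.2796, 0.0701]
tcp_rot: [-0.065, 0.998, 0.0, 0.001]
contact_force: [-1.1, 0.2, 5.8]
opening: 0.473
finger_force: 30.2
```

apply_moves(
  series=[
    [0,0,0.03,0,0,0],
    [0,0,0.08,0,0,0],
    [0,0,0.14,0,0,0],
    [0,0,0.165,0,0,0],
    [0.003,-0.04,0.165,0,0,0],
    [0.008,-0.1,0.165,0,0,0],
    [0.06,-0.724,0.165,0,0,0],
    [0.06,-0.724,0.165,0,0,0],
    [0.06,-0.724,0.165,0,0,0],
    [0.06,-0.724,0.165,0,0,0],
    [0.06,-0.724,0.165,0,0,0],
    [0.06,-0.724,0.165,0,0,0],
    [0.06,-0.724,0.165,0,0,0],
    [0.06,-0.724,0.165,0,0,0],
    [0.06,-0.724,0.165,0,0,0],
    [0.06,-0.724,0.165,0,0,0],
    [0.06,-0.724,0.165,0,0,0],
    [0.06,-0.724,0.165,0,0,0],
  ],
)

```text
time: 51.9
eef_pos: [0.4843, -0.2987, 0.2003]
tcp_rot: [-0.066, 0.998, 0.0, -0.0]
contact_force: [-0.3, 0.2, -2.0]
opening: 0.476
finger_force: 31.3
```

apply_moves(
  series=[
    [0,0,-0.04,0,0,0],
    [0,0,-0.08,0,0,0],
    [0,0,-0.12,0,0,0],
    [0,0,-0.15,0,0,0],
    [0,0,-0.158,0,0,0],
    [0,0,-0.164,0,0,0],
    [0,0,-0.164,0,0,0],
    [0,0,-0.165,0,0,0],
  ],
)

```text
time: 52.9
eef_pos: [0.4851, -0.3007, 0.0701]
tcp_rot: [-0.065, 0.998, -0.001, 0.001]
contact_force: [-1.7, 1.7, 5.7]
opening: 0.471
finger_force: 31.6
```

apply_moves(
  series=[
    [0,0,0,0,0,0],
    [0,0,0,0,0,0],
    [0,0,0,0,0,0],
    [0,0,0,0,0,0],
  ],
  jaw=0.7,
)

```text
time: 53.4
eef_pos: [0.4842, -0.3, 0.0683]
tcp_rot: [-0.065, 0.998, 0.0, -0.0]
contact_force: [0.0, 0.3, -0.5]
opening: 0.702
finger_force: 0.0
```

apply_moves(
  series=[
    [0,0,0.03,0,0,0],
    [0,0,0.09,0,0,0],
    [0,0,0.165,0,0,0],
    [0,0,0.165,0,0,0],
    [0,0.7,0.165,0,0,0],
    [0,0.7,0.165,0,0,0],
    [0,0.7,0.165,0,0,0],
    [0,0.7,0.165,0,0,0],
    [0,0.7,0.165,0,0,0],
    [0,0.7,0.165,0,0,0],
    [0,0.7,0.165,0,0,0],
    [0,0.7,0.165,0,0,0],
    [0,0.7,0.165,0,0,0],
    [0,0.7,0.165,0,0,0],
    [0,0.7,0.165,0,0,0],
    [0,0.7,0.165,0,0,0],
  ],
)

```text
time: 55.4
eef_pos: [0.4842, 0.2587, 0.1997]
tcp_rot: [-0.064, 0.998, -0.0, -0.0]
contact_force: [0.7, -0.3, 0.7]
opening: 0.702
finger_force: 0.0
```

```bash
python3 - <<'E'
from h import *
import json
s=json.load(open('start.json'))
for n in CAL: cv2.imwrite(f'pics/{n}_e.png',ctrl.read_camera(n)[:,:,::-1])
for t in('jar','bottle','tin'):
    r=fit(t,masks(t),s[t],(0,1,2,3) if t=='tin' else (0,1,2)); print(t,r[0],np.round(r[1],3),'moved mm',1000*(r[0]-s[t])[:3])
a=cv2.imread('pics/scene_e.png');v=a
for t in('jar','bottle','tin'):
    for part in M[t]:
        uv=proj('scene',R.from_euler('z',s[t][3]).apply(part)+s[t][:3]); cv2.polylines(v,[cv2.convexHull(uv.round().astype(np.int32))],1,(0,255,0),1)
cv2.imwrite('pics/b5.png',np.hstack([cv2.resize(a[240:390,110:260],(400,400)),cv2.resize(a[130:330,240:480],(400,400))]))
E
```

```text
jar [ 0.5475 -0.3484  0.0025  0.    ] [0.04  0.058] moved mm [-0.1005 -0.6755  0.7803]
bottle [ 0.5267 -0.2269  0.0002  0.    ] [0.091 0.181] moved mm [ 0.1781 -0.0778 -1.1139]
tin [ 0.4851 -0.2993  0.0031  0.1134] [0.095 0.049] moved mm [1.0046 0.4204 1.6176]
```

View pics/b5.png

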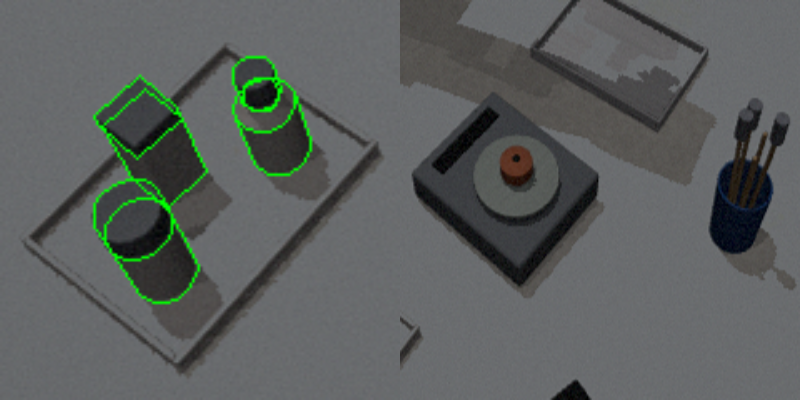

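The containers fill their start outlines (left crop), the whorl sits on the pan (516,165), and the bystanders look undisturbed. I hand the job in.

```bash
python3 -c "
from plant import ctrl
print(ctrl.sign_off())"
```

```text
the job is handed in; nothing more can be done
None
```

I handed the job in at about 55 s: the whorl measured within about 2 mm of the pan centre, the jar, bottle and tin stand upright within about 1 mm of their start spots, and no verdict came back.

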